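# Ready the vibration meter for carrying

### The job

The vibration survey at the microtome is finished, so get the meter ready to be carried away. First slide the red transport lock on its top fully home to the end with the green dot, so that the suspended mass inside is clamped; then swing the carry handle up from behind the meter until it snaps into its upright detent, and let go. Leave the meter standing where it is and do not disturb the things around it.

Things in the scene. Friction and masses are not known exactly. Their poses are not given: they have to be found in the camera images.
- meter: Portable vibration meter, a white and grey case 124 mm deep (its x), 180 mm wide (its y) and 90 mm high over its four feet, about 3 kg, loose on the table. Origin: on the table under the case's centre. Its -x face carries the dark screen; z is up. Top of the case at z = 90 mm. A round level (32 mm across, 6 mm high) sits on the top at x = 30, y = 50 mm.
- lock (a joint): Slide of the red transport lock along the meter's +y: 0 = unlocked (red dot end), 0.024 m = locked, at its end stop (green dot end). Moves with about 1.5 N and stays where it is left.
- lock_grip (a point): Middle of the red grip of the transport lock: a block 13 x 13 mm seen from above, standing 20 mm over the case top; this point lies 14 mm above the case top (104 mm above the table) on the slot at x = -26 mm of the meter, y = -12 mm + the joint value. Axes as the meter's.
- handle (a joint): Hinge of the carry handle: 0 = lying level behind the case (towards the meter's +x), pi/2 = upright over the case against its stop. Stiff hinge that stays where it is left; a sprung ball detent resists with about 6 N at the grip between 1.27 and 1.44 rad and beyond about 1.49 rad presses it on against the stop.
- handle_grip (a point): Middle of the black round rubber grip of the carry handle, 18 mm in diameter, 124 mm long along the meter's y; it is 112 mm from the hinge axis. Lying, it is 62 mm above the table with 41 mm free between it and the case; upright, 174 mm above the table.
- handle_hinge (a point): Point on the hinge axis of the carry handle, in the middle of the case 62 mm above the table. The axis runs along the meter's y; the handle's two flat arms run along the flanks at y = +-103 mm, outer faces at +-110 mm.
- tape_roll: Bystander: roll of blue tape, 48 mm across, 18 mm high; origin under its centre.
- timer: Bystander: white bench timer, 66 x 68 x 17 mm; origin under its centre.
- loupe: Bystander: black loupe, 40 mm across, 35 mm high; origin under its centre.
- vial_a: Bystander: small vial with white cap, 23 mm across, 57 mm high, upright; origin under its centre.
- vial_b: Bystander: small vial with black cap, 23 mm across, 57 mm high, upright; origin under its centre.

How it is judged (in metres and radians):
On the way, in this order (a step that is already met when the one before it is completed fails the run):
1. the transport lock is slid home to its locked end (value of joint lock above 0.0215 m), for 0.2 s.
2. then the carry handle is swung into its upright detent (value of joint handle above 1.5 rad), for 0.2 s.
At the end, for the whole second after the job is handed in: The transport lock is within 2.5 mm of its locked end stop, the carry handle stands in its upright detent (over 1.5 rad) and at rest, and the meter stands level and still on its feet within 50 mm of where it stood (value of joint lock above 0.0215 m and value of joint handle above 1.5 rad and velocity of joint handle between -0.1 and 0.1 rad/s and angle between meter's own z axis and vertical below 0.05 rad and distance of meter from where it was at the start of the episode below 0.05 m and linear speed of meter below 0.02 m/s); the robot touches nothing.
It fails at once if the meter is lifted or tipped (angle between meter's own z axis and vertical above 0.25 rad or height (world z) of meter above 0.04 m).
It fails at once if a bystander is disturbed (moved more than 30 mm, or a vial tipped) (distance of any of tape_roll, timer, loupe, vial_a, vial_b from where it was at the start of the episode above 0.03 m or angle between any of vial_a, vial_b's own z axis and vertical above 0.5 rad).
It also fails if it takes over 45 s, if anything falls off the work surface, if the arm or the gripper's body presses on something with over 40 N, if the wrist force passes 120 N, or if a joint passes its speed limit or range.

### The arm

A 6-joint arm with a two-finger parallel gripper is mounted at the origin on a cart in front of the work surface, level with it; the furniture and walls round the work are solid. World frame = base frame: x ahead of the robot, y to its left, z up, the work surface at z = 0. Lengths are in mm, angles in degrees, forces in N, time in s.
With the tool pointing down it reaches from about 350 to 875 mm from the base axis. Payload 4.2 kg.
Tool frame: the origin (TCP) lies at the very end of the fingers, on their centre line; the grasp point (between the pads) lies 19 mm behind it (env.grip_depth is the distance from the TCP to the grasp point, in mm); z points along the fingers, y is the direction in which the jaws open and shut (so a half turn about z gives the same grasp; the last joint's range is limited). The gripper opens to 87 mm and grips with 3 to 60 N. Pads are 19 mm wide; open, the fingers measure 117 mm over their backs; the gripper's body (75 mm by 190 mm) begins 51 mm behind the grasp point.
Start: joints at [14.817, 22.042, 0.453, 0, -68.411, -14.817], TCP at [624.979, 0.025, 222.55] pointing down, gripper open.
Joint ranges: [-179.83, 179.83], [-69.29, 118.12], [-61.27, 80.66], [-181.25, 117.63], [-171.15, -9.14], [-177.46, 177.46]. Speed limits (degrees/s): [159.86, 159.86, 180, 180, 180, 180].

### API

Orientations are given as a 3x3 rotation matrix whose columns are the frame's x, y, z axes.
In Python, from workcell import env, imaging, workorder gives the robot as it stands.
- The arm moves only by the tool jog_arm, never from a script. Its argument "deltas" is a list of rows, each a list of 3 entries, a list of its own where there are three numbers: the finger opening in mm, from 0 to 87, then the shift along the tool's x, y, z as a fraction of full scale, then the turn about the tool's z as a fraction of full scale. A call has 1 to 10 rows; each row shifts and turns the commanded pose from where the row before left it, along the tool's axes as they then stand; what a row does not reach is not made up. Full scale, the value 1, is 0.75 m for a shift and 180 degrees for a turn. A row lasts 1/8 s, in which the tool goes at most 62.5 mm and 10.7 degrees, less where a joint would pass 70% of its speed; a pose out of reach is approached as far as the arm can. A call with a number of a shift or a turn outside -1 to 1 is refused whole. A call with a gripper value outside its range is refused whole. The fingers move at their own pace and stop on an object; "grip_force" is the grip in N (left out, the last holds). Time passes only in rows, so rows that do not move let the fingers close. It gives the time, the measured TCP pose, the force and the opening at its end, in the units of the state.
- env.state(): the state, without advancing time (a new reading comes with each control period).
- imaging.snapshot(name): name is "scene" or "side" or "wrist"; returns the picture (480x640x3 uint8, red, green, blue); there is no depth.
- imaging.camera_model(name): a dict with "camera_matrix" (3x3 intrinsics, pixels), "k1" (the pictures are not rectified: a ray, as slopes to the right and down, at radius r is drawn at 1 + k1 r^2 times it, then the intrinsics apply), "cam_to_world" (4x4, takes a point from camera to world coordinates); the wrist camera has in their place "T_tool_cam" (4x4, takes a point from camera to tool coordinates, whose origin is the TCP and whose axes are the flange's). Camera axes: x right, y up, looking along -z (the intrinsics and any distortion apply to the point x, -y, -z); pixel columns grow to the right and rows downward; lengths in mm; the calibration is good to about 2 mm. A picture is of the moment at which its call begins: read the wrist's pose just before it. camera_model takes no time and is no camera call.
- workorder.close_job(): hands the job in, once; it reports no verdict.
The state is a dict: "time": time; "qpos": joint angles; "dq": joint speeds; "tau": joint torques, N m; "ee_pos": TCP position; "orientation": TCP orientation; "force": force on the tool from outside, world axes, zero at the start; "torque": the same for the moment, N m; "grip_width": opening from 0.0 (shut) to 1.0 (fully open).
Only numpy, scipy, OpenCV 4.12 (cv2) and the standard library are available. Lean on these libraries where they do the work, as an engineer would, in place of code of your own. Each camera call takes 0.05 s, during which the arm holds its last target. There are 200 camera calls.

## Working session

There is one attempt and no reset: what is moved stays moved. The work goes in short steps, Python scripts to look and compute and a tool call to move; the robot and the scene stay as the last step left them, time stands still between calls to the robot, and variables do not carry over. Pictures are saved under pics/ and viewed, about 8 in all and at most 12, crops included, and the job is handed in when it is done.

Besides the shell and the picture viewer there is one more tool, called after "Emit:" as a command line: name --argument value ..., lists and objects as JSON in quotes. jog_arm: Moves the arm, as the interface text tells. Its arguments: {"type":"object","properties":{"deltas":{"type":"array"},"grip_force":{"type":"number"}},"required":["deltas"]}

```bash
mkdir -p pics; ls
python3 - <<'E'
from workcell import env, imaging
import cv2,numpy as np
a=imaging.snapshot("scene");b=imaging.snapshot("side")
for n,i in(("scene",a),("side",b)): cv2.imwrite(f"pics/{n}0.png",i[:,:,::-1])
s=env.state();print(s['orientation'],s['ee_pos'],s['time'],s['grip_width'])
w=imaging.snapshot("wrist");cv2.imwrite("pics/wrist0.png",w[:,:,::-1])
for n in("scene","side","wrist"): print(n,imaging.camera_model(n))
E
```

```text
pics
[[-1.44314715e-04 -9.99998181e-01 -1.90164352e-03]
 [-9.99999984e-01  1.44511598e-04 -1.03396213e-04]
 [ 1.03670835e-04  1.90162856e-03 -9.99998187e-01]] [6.24479116e+02 2.91987404e-02 2.21583884e+02] 0.1 1.0007297805001447
scene {'camera_matrix': array([[451.85349293,   0.        , 320.98579046],
       [  0.        , 451.85349293, 236.87865956],
       [  0.        ,   0.        ,   1.        ]]), 'k1': -0.08711672859278353, 'cam_to_world': array([[ 5.24804192e-01,  3.22898733e-01, -7.87602037e-01,
        -8.94857315e+01],
       [-8.51222655e-01,  1.99883410e-01, -4.85249022e-01,
        -4.58538776e+02],
       [ 7.42286157e-04,  9.25085418e-01,  3.79758368e-01,
         4.27355342e+02],
       [ 0.00000000e+00,  0.00000000e+00,  0.00000000e+00,
         1.00000000e+00]])}
side {'camera_matrix': array([[446.58112614,   0.        , 313.53989877],
       [  0.        , 446.58112614, 241.82733182],
       [  0.        ,   0.        ,   1.        ]]), 'k1': -0.0932712021792977, 'cam_to_world': array([[-9.20027427e-01,  1.98087666e-01, -3.38098817e-01,
         3.02117355e+02],
       [-3.91622693e-01, -4.35172527e-01,  8.10713598e-01,
         6.30457114e+02],
       [ 1.34610474e-02,  8.78285915e-01,  4.77946285e-01,
         5.07523175e+02],
       [ 0.00000000e+00,  0.00000000e+00,  0.00000000e+00,
         1.00000000e+00]])}
wrist {'camera_matrix': array([[368.03029362,   0.        , 319.77061952],
       [  0.        , 368.03029362, 236.34968112],
       [  0.        ,   0.        ,   1.        ]]), 'k1': -0.011229415601991567, 'T_tool_cam': array([[-4.02611021e-04,  9.68103148e-01,  2.50551655e-01,
         6.72558830e+01],
       [ 9.99999869e-01,  3.10748057e-04,  4.06202848e-04,
         1.76158756e-01],
       [ 3.15387816e-04,  2.50551786e-01, -9.68103147e-01,
        -1.63485153e+02],
       [ 0.00000000e+00,  0.00000000e+00,  0.00000000e+00,
         1.00000000e+00]])}
```

View pics/scene0.png

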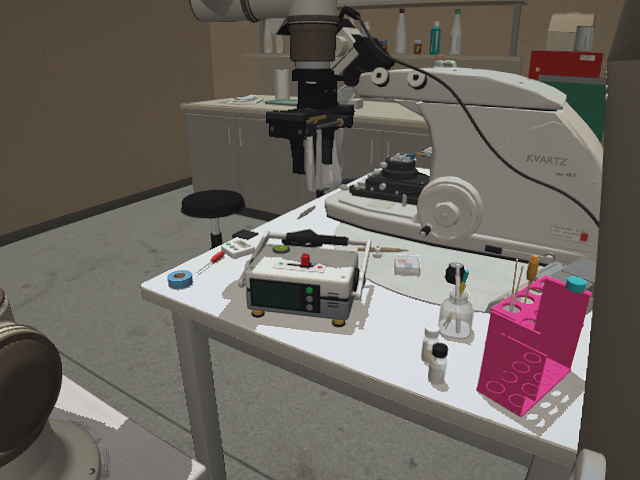

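View pics/side0.png

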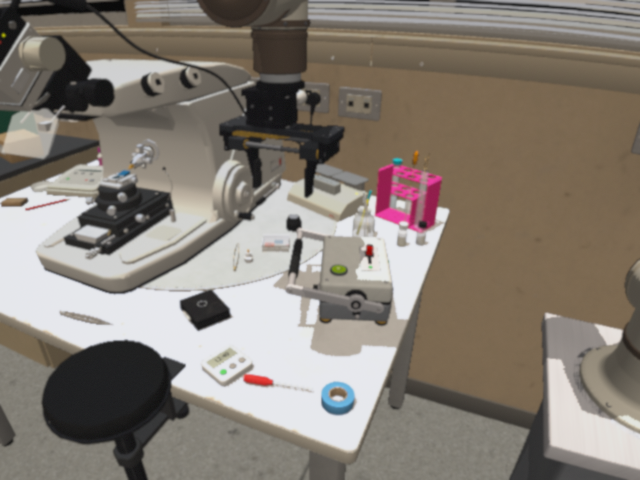

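View pics/wrist0.png

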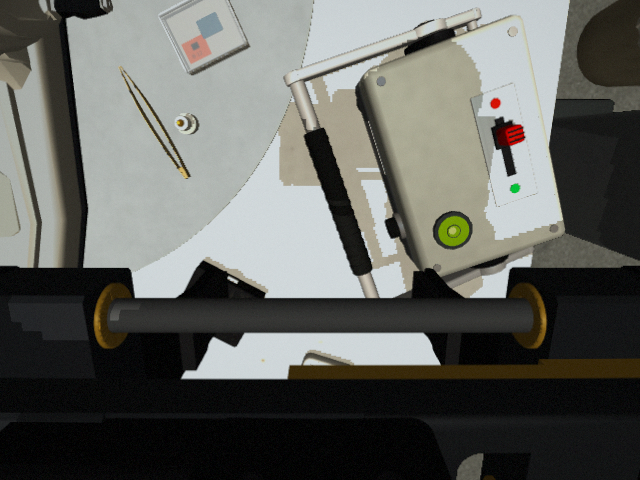

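The wrist view shows the level at (453,230), the lock grip top at (513,133), the red dot at (495,103), the green dot at (515,188), and the handle grip running from (316,130) to (363,272). In the scene view the meter is at the near table edge, with the red grip at (305,256). In the side view the level is at (339,269) and the red grip top is at (370,247). Next I'll fit the meter pose.

```bash
cat > h.py <<'E'
from workcell import env, imaging
import cv2,numpy as np
from scipy.optimize import least_squares
def cam(n,s=None):
    m=imaging.camera_model(n)
    if n!="wrist": T=m["cam_to_world"]
    else:
        A=np.eye(4);A[:3,:3]=s['orientation'];A[:3,3]=s['ee_pos'];T=A@m["T_tool_cam"]
    return m["camera_matrix"],m["k1"],T
def proj(c,P):
    K,k,T=c;p=(np.atleast_2d(P)-T[:3,3])@T[:3,:3]
    u=np.c_[p[:,0],-p[:,1]]/-p[:,2:];u=u*(1+k*(u**2).sum(1,keepdims=True))
    return u*[K[0,0],K[1,1]]+K[:2,2]
def onplane(c,px,z):
    f=lambda q:(proj(c,[q[0],q[1],z])-px)[0]
    return least_squares(f,[600,-50]).x
def w(pose,P):
    x,y,a=pose;P=np.atleast_2d(P).astype(float);R=np.array([[np.cos(a),-np.sin(a)],[np.sin(a),np.cos(a)]])
    return np.c_[P[:,:2]@R.T+[x,y],P[:,2]]
E
python3 - <<'E'
from h import *
s=env.state()
M=[[30,50,96],[-26,-12,110],[112,-62,62],[112,62,62]]
obs=[("wrist",M+[[-62,-90,88],[-62,90,88]],[[453,230],[513,133],[316,130],[363,272],[521,17],[563,232]]),
("scene",M[:2],[[281,248],[305,255]]),("side",M[:2],[[339,269],[370,247]])]
C={n:cam(n,s) for n in("wrist","scene","side")}
for use in (["wrist"],["scene","side"],["wrist","scene","side"]):
    f=lambda p:np.concatenate([(proj(C[n],w(p,m))-o).ravel() for n,m,o in obs if n in use])
    r=least_squares(f,[500,-80,0.2],loss='soft_l1');print(use,r.x,np.degrees(r.x[2]),f(r.x).round(1))
p=r.x
print(w(p,[[-26,-12,104],[112,0,62],[0,0,62],[0,0,174],[112,103,62],[112,-103,62]]).round(1))
E
```

```text
['wrist'] [ 5.04923810e+02 -5.32215389e+01  3.51759925e-01] 20.15435912071396 [ 0.5  2.  -0.2 -0.4 -4.8  4.4 -4.8 -7.2  0.7 -6.   5.3  4.4]
['scene', 'side'] [ 5.03608893e+02 -5.44731020e+01  3.31208532e-01] 18.97685103617094 [-1.1 -0.8 -0.1  0.9 -0.3 -0.9  0.1 -1.6]
['wrist', 'scene', 'side'] [ 5.04792443e+02 -5.33242152e+01  3.51859827e-01] 20.16008305653303 [ 0.7  1.9  0.  -0.6 -4.6  4.3 -4.7 -7.3  0.8 -6.1  5.4  4.3 -1.7 -0.9
  0.1  0.5 -0.6 -0.5 -0.9 -1.6]
[[ 484.5  -73.5  104. ]
 [ 609.9  -14.7   62. ]
 [ 504.8  -53.3   62. ]
 [ 504.8  -53.3  174. ]
 [ 574.4   82.    62. ]
 [ 645.4 -111.4   62. ]]
```

Run:
```python
import cv2,numpy as np
a=cv2.imread("pics/scene0.png")[215:335,230:390];b=cv2.imread("pics/side0.png")[200:340,250:410]
a=cv2.resize(a,None,fx=4,fy=4,interpolation=2)[:,:640];b=cv2.resize(b,None,fx=4,fy=4,interpolation=2)
cv2.imwrite("pics/c1.png",cv2.resize(np.vstack([a,b]),None,fx=.57,fy=.57) if 0 else np.hstack([a[:, :],b[:480]])[:, :1280][::1,::1] if 0 else cv2.resize(b,(640,560)))
cv2.imwrite("pics/c2.png",a)
```

```text
(no output)
```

View pics/c1.png

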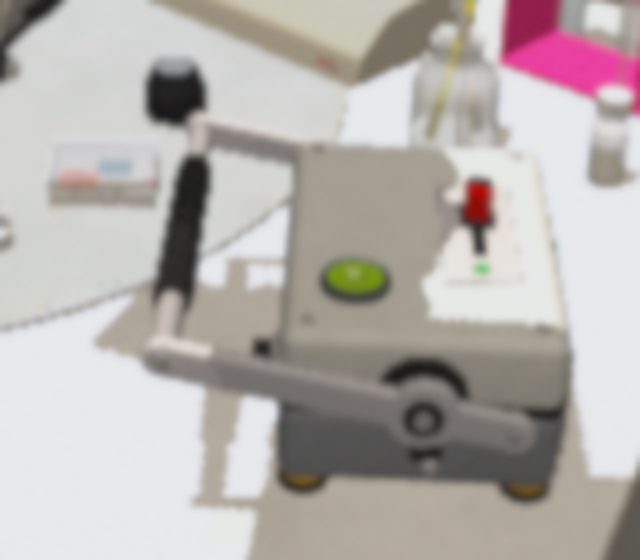

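View pics/c2.png

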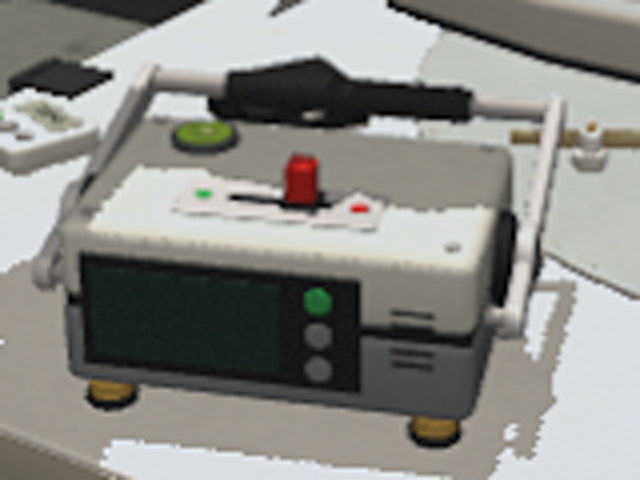

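The side crop shows the grip ends at about (298,240) and (293,274) in full-picture pixels, and the scene crop shows the right end at (348,241). The handle is clearly raised above level, so I'll fit its angle too.

Run:
```python
from h import *
s=env.state()
C={n:cam(n,s) for n in("wrist","scene","side")}
M=[[30,50,96],[-26,-12,110]]
def hp(t,y,r=112): return [r*np.cos(t),y,62+r*np.sin(t)]
def res(p):
    t=p[3];o=[]
    for n,m,q in [("wrist",M+[[-62,-90,86],[-62,90,86],hp(t,-62),hp(t,62)],[[453,230],[513,133],[521,17],[563,232],[316,130],[363,272]]),
     ("scene",M+[hp(t,-62)],[[281,248],[305,255],[348,241]]),
     ("side",M+[hp(t,-62),hp(t,62)],[[339,269],[370,247],[298,240],[293,274]])]:
        o.append(proj(C[n],w(p[:3],m))-q)
    return np.concatenate(o).ravel()
r=least_squares(res,[500,-60,.3,.2],loss='soft_l1');p=r.x
print(p,np.degrees(p[2:]),res(p).round(1).reshape(-1,2).tolist())
print(w(p[:3],[[-26,-12,104],hp(p[3],0),[0,0,62],hp(np.pi/2,0)]).round(1))
for n,c,px,z in (("timer","side",(228,364),17),("tape","side",(338,396),18),("loupe?","side",(205,308),15),("vial","side",(403,228),57),("vialb","side",(421,228),57),("knob","side",(294,222),100),("tray","wrist",(203,35),15)): print(n,onplane(C[c],px,z).round())
```

```text
[ 5.05007605e+02 -5.36536516e+01  3.40418947e-01  2.31036989e-01] [19.50456891 13.23744441] [[-0.4, 1.4], [0.1, -0.7], [0.7, -5.2], [2.7, 4.5], [-1.7, 0.0], [0.2, -0.1], [-1.2, -1.0], [0.1, 0.5], [-1.0, -1.1], [-1.0, -0.7], [-0.8, -1.6], [0.7, 0.2], [-0.8, 0.0]]
[[484.5 -73.6 104. ]
 [607.8 -17.3  87.6]
 [505.  -53.7  62. ]
 [505.  -53.7 174. ]]
timer [615. 214.]
tape [438. 206.]
loupe? [731. 108.]
vial [ 462. -278.]
vialb [ 425. -295.]
knob [ 661. -123.]
tray [ 731. -162.]
```

Emit:
jog_arm --deltas '[[40,[0.0245,0.0467,0],0],[40,[0.0245,0.0467,0],0],[40,[0.0245,0.0467,0],0],[40,[0.0245,0.0467,0],0],[40,[0,0,0],0.056],[40,[0,0,0],0.056],[40,[0,0,0],0.056],[40,[0,0,0],0.056],[40,[0,0,0],0.056],[40,[0,0,0],0.056]]' --grip_force 15

```text
time: 1.4
ee_pos: [484.6, -73.5, 222.3]
orientation: [[-0.873, -0.488, -0.001], [-0.488, 0.873, 0.0], [0.0, 0.0, -1.0]]
force: [0.3, 0.4, 0.2]
grip_width: 0.458
```

Run:
```python
from h import *
C={n:cam(n) for n in("scene","side")}
def tri(a,b):
    return least_squares(lambda X:np.r_[(proj(C["scene"],X)-a)[0],(proj(C["side"],X)-b)[0]],[700,-100,150])
for n,a,b in(("knob",(425,230),(294,222)),("wheel",(450,207),(233,193))):
    r=tri(a,b);print(n,r.x.round(),r.fun.round(1))
```

```text
knob [ 706. -198.   87.] [ -4.6   9.7  -3.8 -11.7]
wheel [ 862. -206.  106.] [-0.9  2.3 -0.7 -2.6]
```

Emit:
jog_arm --deltas '[[40,[0,0,0.04],0.054],[40,[0,0,0],0],[40,[0,0,0],0]]'

```text
time: 1.78
ee_pos: [485.4, -73.6, 193.3]
orientation: [[-0.94, -0.341, 0.001], [-0.341, 0.94, -0.0], [-0.001, -0.001, -1.0]]
force: [-0.0, -1.1, 0.3]
grip_width: 0.46
```

Run:
```python
from h import *
s=env.state();i=imaging.snapshot("wrist");cv2.imwrite("pics/w1.png",i[:,:,::-1])
print(s['ee_pos'],s['orientation'][:2,1],s['grip_width'])
c=cam("wrist",s)
p=(505,-53.7,.3404)
print(proj(c,w(p,[[-26,-12,110],[-26,-12,90],[30,50,96],[-26,12,110],[-62,-90,86],[-62,90,86]])).round())
```

```text
[485.38863036 -73.58489443 193.27459932] [-0.34134648  0.93993723] 0.46007534822282276
[[319. 241.]
 [319. 234.]
 [399. 307.]
 [353. 241.]
 [213. 184.]
 [458. 186.]]
```

View pics/w1.png

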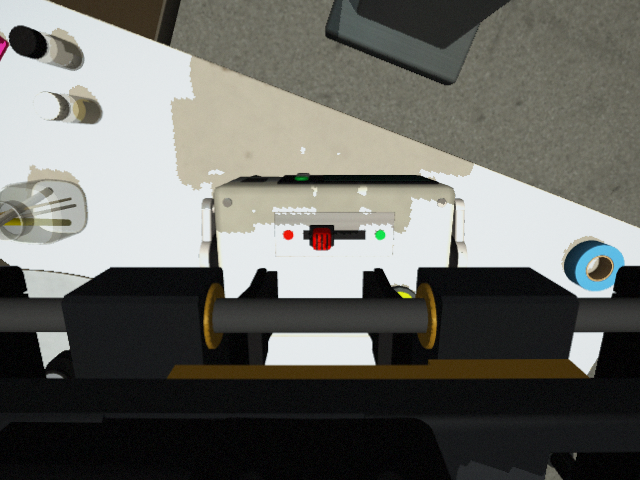

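The wrist view shows the lock grip at (321,240), against a predicted (319,241). The jaws straddle it along the slot and the gripper is aligned with the meter. I'll descend and grip the lock.

Emit:
jog_arm --deltas '[[40,[0,0,0.05],0],[40,[0,0,0.05],0],[40,[0,0,0.029],0],[40,[0,0,0],0],[5,[0,0,0],0],[5,[0,0,0],0],[5,[0,0,0],0],[5,[0,0,0],0]]' --grip_force 8

```text
time: 2.82
ee_pos: [485.2, -73.4, 96.5]
orientation: [[-0.941, -0.339, 0.001], [-0.339, 0.941, 0.0], [-0.001, -0.0, -1.0]]
force: [-0.7, 0.4, 2.6]
grip_width: 0.15
```

Opening is 13 mm, so the lock is gripped. Next I'll slide it 24 mm plus about 2 mm.

Emit:
jog_arm --deltas '[[5,[0,0.007,0],0],[5,[0,0.007,0],0],[5,[0,0.007,0],0],[5,[0,0.007,0],0],[5,[0,0.007,0],0],[5,[0,0,0],0],[5,[0,0,0],0]]'

```text
time: 3.7
ee_pos: [476.9, -49.8, 96.4]
orientation: [[-0.941, -0.34, 0.002], [-0.34, 0.941, -0.002], [-0.001, -0.003, -1.0]]
force: [2.5, -7.9, 3.2]
grip_width: 0.148
```

The tool moved 25 mm and an 8 N reaction built up, so the lock is at its stop. I'll release, rise and check.

Emit:
jog_arm --deltas '[[40,[0,0,0],0],[40,[0,0,0],0],[40,[0,0,0],0],[40,[0,0,-0.07],0],[40,[0,0,-0.07],0],[40,[0,0,0],0]]'

```text
time: 4.45
ee_pos: [478.7, -48.2, 205.0]
orientation: [[-0.941, -0.34, 0.01], [-0.34, 0.941, 0.002], [-0.01, -0.002, -1.0]]
force: [0.5, -0.4, -0.8]
grip_width: 0.456
```

Run:
```python
from h import *
s=env.state();i=imaging.snapshot("wrist")
print(s['ee_pos'],s['orientation'][:2,1],s['grip_width'],s['force'])
cv2.imwrite("pics/w2.png",cv2.resize(i[150:290,200:480,::-1],None,fx=2.5,fy=2.5,interpolation=2))
c=cam("wrist",s)
p=(505,-53.7,.3404)
print(((proj(c,w(p,[[-26,12,110],[-26,-24,90],[-26,24,90],[-62,-90,86],[-62,90,86]]))-[200,150])*2.5).round())
```

```text
[478.66163004 -48.15920637 205.02685716] [-0.33957941  0.94057547] 0.45576345477573593 [ 0.46054019 -0.42727756 -0.80063454]
[[290. 206.]
 [175. 189.]
 [330. 190.]
 [-43.  70.]
 [547.  74.]]
```

View pics/w2.png

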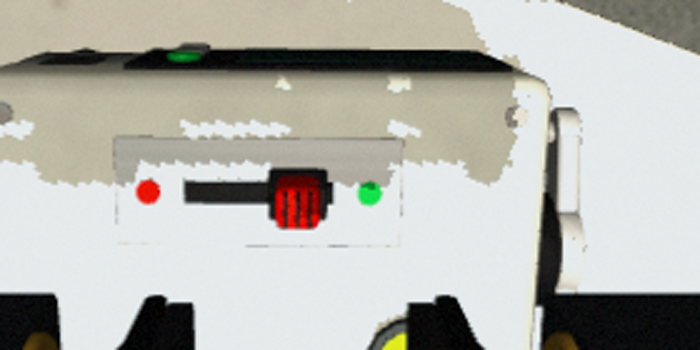

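The crop shows the red grip at the green end of its slot: its base at 268–328 against the slot's right end at 332, with the grip itself at (298,206). The lock is home. Now I'll go over the handle grip.

Emit:
jog_arm --deltas '[[40,[-0.0441,-0.0049,0],0],[40,[-0.0441,-0.0049,0],0],[40,[-0.0441,-0.0049,0],0],[40,[-0.0441,-0.0049,0],0],[40,[0,0,0],-0.0553],[40,[0,0,0],-0.0553],[40,[0,0,0],-0.0553],[40,[0,0,0],-0.0553],[40,[0,0,0],-0.0553],[40,[0,0,0],-0.0553]]'

```text
time: 5.75
ee_pos: [604.4, -17.6, 198.5]
orientation: [[-0.176, -0.984, -0.004], [-0.984, 0.176, -0.0], [0.001, 0.004, -1.0]]
force: [0.4, 0.3, 0.7]
grip_width: 0.461
```

Emit:
jog_arm --deltas '[[40,[0,0,0],-0.0553],[40,[0,0,0],-0.0553],[40,[0,0,0],-0.0553],[40,[0,0,0],0],[40,[0,0,0],0]]'

```text
time: 6.38
ee_pos: [605.0, -17.7, 199.7]
orientation: [[0.33, -0.944, -0.002], [-0.944, -0.33, -0.0], [-0.0, 0.002, -1.0]]
force: [0.8, 0.5, -0.1]
grip_width: 0.46
```

Run:
```python
from h import *
s=env.state();i=imaging.snapshot("wrist");cv2.imwrite("pics/w3.png",i[:,:,::-1])
print(s['ee_pos'],s['orientation'][:2],s['grip_width'],s['qpos'])
c=cam("wrist",s)
p=(505,-53.7,.3404);t=.231
print(proj(c,w(p,[[112*np.cos(t),y,62+112*np.sin(t)] for y in(-62,0,62)]+[[-26,12,110],[30,50,96]])).round())
```

```text
[604.97093174 -17.72400672 199.72718494] [[ 3.29594647e-01 -9.44120546e-01 -1.93978320e-03]
 [-9.44122412e-01 -3.29594974e-01 -1.57915916e-04]] 0.4603804268317026 [ 1.36221632e+01  2.11204253e+01 -4.33839085e+00 -1.92343027e-02
 -6.46513311e+01  5.63029110e+00]
[[316. 148.]
 [316. 231.]
 [317. 305.]
 [503. 253.]
 [417. 295.]]
```

View pics/w3.png

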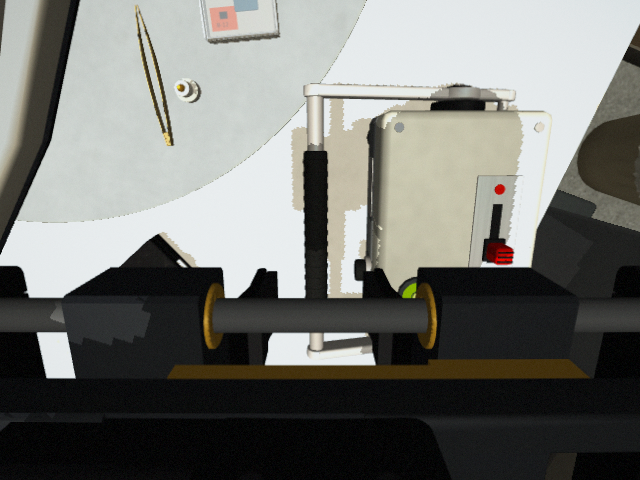

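The wrist view shows the handle grip at column 316 with its far end at row 150, as predicted. The jaws straddle it, and the connector at (362,270) is clear of the fingers. I'll descend and grip.

Emit:
jog_arm --deltas '[[40,[0,-0.0037,0.05],0],[40,[0,0,0.05],0],[40,[0,0,0.04],0],[40,[0,0,0.0276],0],[40,[0,0,0],0],[40,[0,0,0],0]]'

```text
time: 7.18
ee_pos: [608.8, -16.8, 76.0]
orientation: [[0.332, -0.943, 0.002], [-0.943, -0.332, -0.0], [0.001, -0.002, -1.0]]
force: [0.3, 0.5, 0.7]
grip_width: 0.458
```

Emit:
jog_arm --deltas '[[5,[0,0,0],0],[5,[0,0,0],0],[5,[0,0,0],0],[5,[0,0,0],0],[5,[0,0,0],0]]' --grip_force 25

```text
time: 7.8
ee_pos: [608.1, -16.9, 75.2]
orientation: [[0.332, -0.943, 0.0], [-0.943, -0.332, -0.0], [0.0, -0.0, -1.0]]
force: [0.2, 0.2, -0.1]
grip_width: 0.199
```

Emit:
jog_arm --deltas '[[5,[0.0025,0,-0.0086],0],[5,[0.0026,0,-0.0085],0]]'

```text
time: 8.05
ee_pos: [606.2, -19.1, 86.0]
orientation: [[0.331, -0.944, -0.007], [-0.944, -0.331, 0.002], [-0.005, 0.006, -1.0]]
force: [-6.1, 5.9, -5.6]
grip_width: 0.199
```

I put that sideways component on tool x instead of tool y, about 4 mm along the bar. I'll correct it and continue.

Emit:
jog_arm --deltas '[[5,[-0.0051,0.0051,0],0],[5,[0,0,0],0]]'

```text
time: 8.3
ee_pos: [605.5, -18.9, 88.4]
orientation: [[0.332, -0.943, 0.003], [-0.943, -0.332, -0.001], [0.002, -0.002, -1.0]]
force: [1.7, -4.1, -1.8]
grip_width: 0.199
```

Emit:
jog_arm --deltas '[[5,[0,0.0092,-0.0204],0],[5,[0,0.0121,-0.0188],0],[5,[0,0.0149,-0.0167],0],[5,[0,0,0],0]]'

```text
time: 8.8
ee_pos: [582.7, -26.8, 133.1]
orientation: [[0.333, -0.943, 0.011], [-0.943, -0.333, 0.001], [0.003, -0.011, -1.0]]
force: [6.4, -0.4, 3.7]
grip_width: 0.2
```

Emit:
jog_arm --deltas '[[5,[0,0.0086,-0.0072],0],[5,[0,0.0086,-0.0072],0],[5,[0,0.0096,-0.0058],0],[5,[0,0.0096,-0.0058],0],[5,[0,0,0],0],[5,[0,0,0],0]]'

```text
time: 9.55
ee_pos: [560.9, -34.4, 154.3]
orientation: [[0.334, -0.942, 0.019], [-0.942, -0.334, 0.002], [0.004, -0.019, -1.0]]
force: [8.1, 3.3, 9.7]
grip_width: 0.198
```

Run:
```python
from h import *
s=env.state();i=imaging.snapshot("side");j=imaging.snapshot("scene")
print(s['ee_pos'],s['force'],s['torque'])
a=cv2.resize(i[190:340,240:420,::-1],(400,333),interpolation=2);b=cv2.resize(j[190:340,220:400,::-1],(400,333),interpolation=2)
cv2.imwrite("pics/s4.png",np.hstack([a,b]))
p=(505,-53.7,.3404)
for t in(.9,1.0,1.1,1.2):
  q=w(p,[[112*np.cos(t),y,62+112*np.sin(t)] for y in(-103,103)])
  print(t,((proj(cam("side"),q)-[240,190])*2.22).round().tolist(),((proj(cam("scene"),q)-[220,190])*2.22+[400,0]).round().tolist())
q=w(p,[[30,50,96],[-26,12,110]])
print(((proj(cam("side"),q)-[240,190])*2.22).round().tolist(),((proj(cam("scene"),q)-[220,190])*2.22+[400,0]).round().tolist())
```

```text
[560.94032653 -34.43950524 154.3122883 ] [8.12679979 3.3292204  9.71511422] [ 1.11333679 -2.57967954 -0.08904828]
0.9 [[178.0, 31.0], [164.0, 147.0]] [[726.0, 63.0], [485.0, 45.0]]
1.0 [[189.0, 24.0], [177.0, 139.0]] [[725.0, 59.0], [481.0, 41.0]]
1.1 [[200.0, 19.0], [191.0, 133.0]] [[724.0, 56.0], [476.0, 39.0]]
1.2 [[211.0, 15.0], [206.0, 128.0]] [[722.0, 55.0], [472.0, 37.0]]
[[218.0, 174.0], [288.0, 137.0]] [[533.0, 126.0], [558.0, 143.0]]
```

View pics/s4.png

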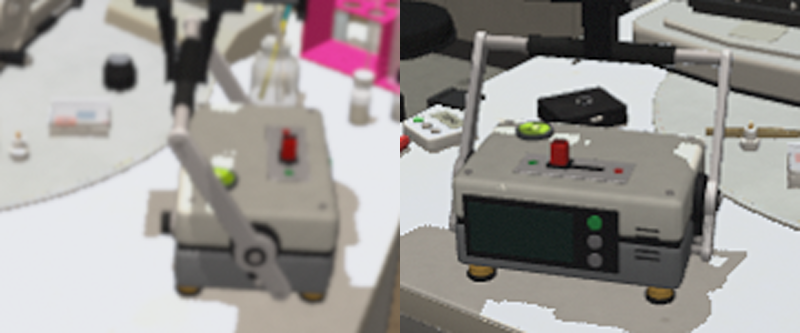

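The side crop shows the handle corner at (176,136), so the angle is about 1.0 rad. The meter has moved no more than about 2 mm. The bar has slipped toward the fingertips, so I'll relieve the load, re-grip deeper and carry on.

Emit:
jog_arm --deltas '[[5,[0,-0.0109,-0.006],0],[5,[0,0,0],0],[36,[0,0,0],0],[36,[0,0,0],0],[36,[0,0,0.01],0],[36,[0,0,0.008],0],[36,[0,0,0],0]]'

```text
time: 10.52
ee_pos: [560.0, -33.6, 139.3]
orientation: [[0.332, -0.943, -0.003], [-0.943, -0.332, -0.0], [-0.001, 0.002, -1.0]]
force: [0.0, 0.6, 0.2]
grip_width: 0.413
```

Emit:
jog_arm --deltas '[[5,[0,0,0],0],[5,[0,0,0],0],[5,[0,0,0],0],[5,[0,0,0],0]]' --grip_force 40

```text
time: 11.02
ee_pos: [561.2, -33.4, 140.7]
orientation: [[0.332, -0.943, 0.001], [-0.943, -0.332, 0.0], [0.0, -0.001, -1.0]]
force: [-0.0, 1.4, 0.7]
grip_width: 0.197
```

Emit:
jog_arm --deltas '[[5,[0,0.0072,-0.004],0],[5,[0,0.0072,-0.0039],0],[5,[0,0.0076,-0.0032],0],[5,[0,0.0076,-0.0032],0],[5,[0,0.0078,-0.0023],0],[5,[0,0.0078,-0.0022],0],[5,[0,0,0],0],[5,[0,0,0],0]]'

```text
time: 12.02
ee_pos: [532.2, -43.5, 156.4]
orientation: [[0.333, -0.943, 0.009], [-0.943, -0.333, 0.002], [0.001, -0.01, -1.0]]
force: [6.2, 4.5, 0.5]
grip_width: 0.192
```

Emit:
jog_arm --deltas '[[5,[0,0.0082,-0.0015],0],[5,[0,0.0082,-0.0014],0],[5,[0,0.009,-0.0006],0],[5,[0,0.009,-0.0005],0],[5,[0,0.004,0],0],[5,[0,0,0],0],[5,[0,0,0],0]]'

```text
time: 12.9
ee_pos: [504.6, -53.1, 160.2]
orientation: [[0.333, -0.943, 0.009], [-0.943, -0.333, 0.002], [0.001, -0.009, -1.0]]
force: [3.5, 5.9, 5.5]
grip_width: 0.196
```

The bar is at the hinge's x position, so it should be upright. I'll release, rise and check.

Emit:
jog_arm --deltas '[[5,[0,0.002,0],0],[5,[0,0,0],0],[40,[0,-0.004,0],0],[40,[0,0,0],0],[40,[0,0,0],0],[40,[0,0,-0.04],0],[40,[0,0,-0.06],0],[40,[0,0,-0.06],0],[40,[0,0,0],0]]'

```text
time: 14.02
ee_pos: [504.3, -54.1, 281.1]
orientation: [[0.332, -0.943, 0.007], [-0.943, -0.332, 0.0], [0.002, -0.006, -1.0]]
force: [0.4, 0.8, 0.2]
grip_width: 0.459
```

Run:
```python
from h import *
s=env.state();i=imaging.snapshot("side");j=imaging.snapshot("wrist")
print(s['ee_pos'],s['force'],s['time'])
a=cv2.resize(i[160:340,240:420,::-1],(400,400),interpolation=2)
cv2.imwrite("pics/s5.png",np.hstack([a,cv2.resize(j[:,:,::-1],(400,400))]))
p=(505,-53.7,.3404);c=cam("wrist",s);A=400/180
for t in(1.4,1.45,1.5,1.57):
  q=w(p,[[112*np.cos(t),y,62+112*np.sin(t)] for y in(-103,103)])
  print(t,((proj(cam("side"),q)-[240,160])*A).round().tolist(),(proj(c,q)*[.625,.8333]).round().tolist())
q=w(p,[[30,50,96],[-26,12,110],[0,110,62]])
print(((proj(cam("side"),q)-[240,160])*A).round().tolist(),(proj(c,q)*[.625,.8333]).round().tolist())
```

```text
[504.26289734 -54.13423266 281.06866663] [0.35526422 0.82053646 0.16820291] 14.025
1.4 [[236.0, 76.0], [237.0, 189.0]] [[183.0, 74.0], [186.0, 294.0]]
1.45 [[242.0, 75.0], [245.0, 188.0]] [[188.0, 74.0], [190.0, 295.0]]
1.5 [[249.0, 75.0], [253.0, 188.0]] [[193.0, 74.0], [194.0, 295.0]]
1.57 [[258.0, 75.0], [264.0, 188.0]] [[200.0, 74.0], [200.0, 295.0]]
[[218.0, 241.0], [288.0, 204.0], [255.0, 323.0]] [[182.0, 219.0], [218.0, 191.0], [200.0, 253.0]]
```

View pics/s5.png

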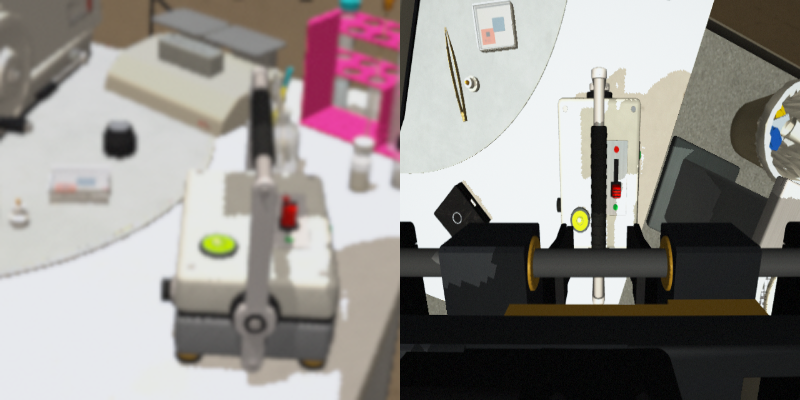

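In the side crop the handle corner is at (264,185), against a predicted (264,188) for 1.57 rad. In the wrist view the bar is at column 199, against a predicted 200, and the lock is at the green end. The meter has not moved and the gripper is clear, so I'll hand in.

```bash
python3 -c "
from workcell import workorder; print(workorder.close_job())"
```

```text
the job is handed in; nothing more can be done
None
```

I slid the transport lock home and swung the carry handle up into its upright detent. I then let go, raised the gripper clear and handed the job in at about 14 s. No verdict was reported.

**Last checks**
- **Lock:** it moved about 25 mm and ended against an 8 N reaction, so it is at its stop. The picture after release and the final one both show it at the green dot.
- **Handle:** after release, both the side and wrist views matched an angle of about 1.57 rad. The 1.5 rad limit would sit about 11 pixels away in the side crop.
- **Meter and surroundings:** the meter stayed within about 2 mm of where it stood. I planned the path clear of the bystanders but did not measure them again at the end. The wrist force was under 1 N with the gripper above everything.

**What went wrong on the way**
- **Wrong axis:** one small handle move went about 4 mm along the bar instead of toward the case. I corrected it straight away.
- **Slipped grip:** the bar slid about 10 mm toward the fingertips during the first part of the swing, so the measured path disagreed with the planned arc. I re-gripped deeper at about 1.0 rad and finished the swing from there.

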